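# Isolate and vent an interlocked nitrogen valve bank

## Robot

A 6-joint arm with a two-finger parallel gripper is mounted at the origin on a cart in front of the work surface, level with it; the furniture and walls round the work are solid. World frame = base frame: x ahead of the robot, y to its left, z up, the work surface at z = 0. Lengths are in m, angles in degrees, forces in N, time in s.
With the tool pointing down it reaches from about 0.4 to 0.825 m from the base axis. Payload 7 kg.
Tool frame: the origin (TCP) lies midway between the tips of the shut fingers; the grasp point (between the pads) lies 19 mm behind it; z points along the fingers, y is the line along which they close (so a half turn about z gives the same grasp; the last joint's range is limited). The gripper opens to 88 mm and grips with 3 to 60 N. Pads are 19 mm wide; open, the fingers measure 130 mm over their backs; the gripper's body (78 mm by 193 mm) begins 47 mm behind the grasp point.
Start: joints at [-60.327, 20.546, 0.682, 0, -70.136, -16.507], TCP at [0.154, -0.657, 0.227] pointing down, gripper open.
Joint ranges: [-176.03, 176.03], [-82.01, 121.73], [-58.28, 71.71], [-173.87, 95.51], [-174.79, -0.11], [-173.66, 173.66]. Speed limits (degrees/s): [136.94, 136.94, 172.46, 180, 180, 180].

## Interface

Orientations are given as [roll, pitch, yaw] about the fixed x, y, z axes, in that order (R = Rz(yaw) Ry(pitch) Rx(roll)).
In Python, from plant import r gives the robot as it stands.
- The arm moves only by the tool carry_out, never from a script. Its argument "deltas" is a list of rows, each a list of 3 entries, a list of its own where there are three numbers: the opening, from 0 (shut) to 1 (fully open), then the shift along the tool's x, y, z in mm, then the turn, a rotation vector about the tool's x, y, z in rad. In form: [[gripper, [tx, ty, tz], [rx, ry, rz]], ...]. A call has 1 to 12 rows; each row is the pose to reach, as a shift and turn from the pose commanded when the call began, along the tool's axes at that moment; what a row does not reach only later rows make up. A row lasts 1/10 s, in which the tool goes at most 50 mm and 8.59 degrees, less where a joint would pass 70% of its speed; a pose out of reach is approached as far as the arm can. A call with a gripper value outside its range is refused whole. The fingers move at their own pace and stop on an object; "squeeze" is the grip in N (left out, the last holds). Time passes only in rows, so rows that repeat a pose let the fingers close. It gives the time, the measured TCP pose, the force, the opening and the grip force at its end, in the units of the state.
- r.get_state(): the state, without advancing time (a new reading comes with each control period).
- r.capture(name): name is "scene" or "top" or "wrist"; returns (picture, depth): 420x560x3 uint8, red, green, blue; 420x560 float32, m along the optical axis (not along the pixel's ray), 0 where there is no reading.
- r.get_calibration(name): a dict with "fov_y" (degrees; the focal length in pixels is half the picture's height over the tangent of half this angle, whatever the lens; pixels are square), "cx", "cy" (the principal point, pixels), "view" (4x4, takes a point from world to camera coordinates). Camera axes: x right, y down, z forward; pixel columns grow to the right and rows downward; lengths in m; the calibration is good to about 2 mm. A picture is of the moment at which its call begins: read the wrist's pose just before it. get_calibration takes no time and is no camera call; for the wrist camera it gives the pose at the moment of the call.
- r.close_job(): hands the job in; it is judged then, once.
The state is a dict: "time_s": time; "joints": joint angles; "qd": joint speeds; "joint_torque": joint torques, N m; "tcp_pos": TCP position; "eef_rot": TCP orientation; "contact_force": force on the tool from outside, world axes, zero at the start; "moment": the same for the moment, N m; "gripper_width": finger opening in m; "gripper_force": force on a finger pad.
Only numpy, scipy, OpenCV 4.12 (cv2) and the standard library are available. Lean on these libraries where they do the work, as an engineer would, in place of code of your own. Each camera call takes 0.05 s, during which the arm holds its last target. There are 200 camera calls.

## Task

Take the nitrogen valve bank out of service: push the three blue supply levers fully over to the back (shut), then pull the red vent lever fully over to the front (open), and leave them so. An interlock under the hood holds some levers until others have been thrown and does not show which, so feel for the one that is free and never force one that is held. Leave the loose things on the bench where they lie.

Things in the scene. Friction and masses are not known exactly. Their poses are not given: they have to be found in the camera images.
- panel: valve bank bolted to the bench: white round-topped hood (92 deep, 210 wide, 123 high) on an aluminium plate 160 x 216 x 8; four upright levers in a row along its y axis, 50 mm apart, reaching up to z = 201 mm: three with blue grips (nitrogen supplies), then a red one (vent) at the -y end. Origin: on the bench under the middle of the row. +x points to its back (away from the operator), z up
- lever_axis (a point): middle of the axis, parallel to the bank's y, about which all four levers swing: 80 mm above the bank's origin. The levers' planes lie at y = +75, +25, -25 (blue, supply_1 to 3) and -75 mm (red). A free lever takes about 2 N at its grip (up to 8 N for a moment near half-way, as it lifts a latch), ends on a firm stop and stays where it is left
- hood_top (a point): top of the hood, 123 mm up, over the interlock: between each two neighbouring blue levers an unseen latch has dropped to either side, anew each time, and holds that side's lever until the other of the two is shut; red is held until all blue are shut. A held lever gives 1 to 7 mm at the grip, then pushes back 1 to 2 N per mm (sprung handle); over 30 N on bank or lever bends it
- supply_1 (a joint): angle of the left-most lever (blue grip, nitrogen supply): -0.42 rad = leaning to the operator, open (as found, within 0.03); +0.42 = leaning away, fully shut; 0 = upright
- supply_2 (a joint): angle of the second from the left lever (blue grip, nitrogen supply): -0.42 rad = leaning to the operator, open (as found, within 0.03); +0.42 = leaning away, fully shut; 0 = upright
- supply_3 (a joint): angle of the third from the left lever (blue grip, nitrogen supply): -0.42 rad = leaning to the operator, open (as found, within 0.03); +0.42 = leaning away, fully shut; 0 = upright
- vent (a joint): angle of the right-most lever (red grip, vent): +0.42 rad = leaning away, shut (as found, within 0.03); -0.42 = leaning to the operator, fully open; 0 = upright
- supply_1_grip (a point): centre of the blue grip of lever supply_1, 99 mm from its pivot; the grip is 24 mm thick and 44 mm long, from 22 mm below to 22 mm above this point along the lever
- supply_2_grip (a point): centre of the blue grip of lever supply_2, 99 mm from its pivot; the grip is 24 mm thick and 44 mm long, from 22 mm below to 22 mm above this point along the lever
- supply_3_grip (a point): centre of the blue grip of lever supply_3, 99 mm from its pivot; the grip is 24 mm thick and 44 mm long, from 22 mm below to 22 mm above this point along the lever
- vent_grip (a point): centre of the red grip of lever vent, 99 mm from its pivot; the grip is 24 mm thick and 44 mm long, from 22 mm below to 22 mm above this point along the lever
- notebook: dark blue notebook, 210 x 152 x 14 mm, lying loose; bystander
- calliper: calliper with a black display, 241 mm long, lying loose; bystander
- driver_1: red screwdriver, 160 mm, lying loose; bystander
- driver_2: dark blue screwdriver, 180 mm, lying loose; bystander

How it is judged (in metres and radians):
On the way:
1. all three blue supply levers fully shut while the red vent is still shut (value of joint each of supply_1, supply_2, supply_3 above 0.34 rad and value of joint vent above 0.3 rad), for 0.2 s.
At the end, for the whole second after the job is handed in: the three blue levers lean to the back (each beyond +0.34 rad, end stop at 0.42), the red vent lever leans to the front (beyond -0.34 rad, end stop at -0.42), all at rest (value of joint each of supply_1, supply_2, supply_3 above 0.34 rad and value of joint vent below -0.34 rad and velocity of joint supply_1 between -0.1 and 0.1 rad/s and velocity of joint supply_2 between -0.1 and 0.1 rad/s and velocity of joint supply_3 between -0.1 and 0.1 rad/s and velocity of joint vent between -0.1 and 0.1 rad/s); the robot touches nothing.
It fails at once if the valve bank or one of its levers is pressed with more than 30 N (contact force between any of the fingers, the arm and panel above 30 N).
It fails at once if a loose bystander (notebook, calliper, screwdrivers) is moved by more than 30 mm (distance of any of notebook, calliper, driver_1, driver_2 from where it was at the start of the episode above 0.03 m).
It also fails if it takes over 61 s, if anything falls off the work surface, if the arm or the gripper's body presses on something with over 40 N, if the wrist force passes 120 N, or if a joint passes its speed limit or range.

## Working session

There is one attempt and no reset: what is moved stays moved. The work goes in short steps, Python scripts to look and compute and a tool call to move; the robot and the scene stay as the last step left them, time stands still between calls to the robot, and variables do not carry over. Pictures are saved under pics/ and viewed, at most 10 in all, crops included, and the job is handed in when it is done.

Besides the shell and the picture viewer there is one more tool, called after "Call:" as name(argument=value, ...) on one line, values as JSON. carry_out: Moves the arm, as the interface text tells. Its arguments: {"type":"object","properties":{"deltas":{"type":"array"},"squeeze":{"type":"number"}},"required":["deltas"]}

```bash
mkdir -p pics; ls; cat > h.py <<'E'
from plant import r
import numpy as np, cv2
def cap(n):
    c=r.get_calibration(n); im,d=r.capture(n)
    return im,d,c
def pts(d,c):
    f=d.shape[0]/2/np.tan(np.radians(c['fov_y'])/2)
    v,u=np.mgrid[:d.shape[0],:d.shape[1]]
    P=np.stack([(u-c['cx'])/f*d,(v-c['cy'])/f*d,d,np.ones_like(d)],-1)
    return (P@np.linalg.inv(np.array(c['view'])).T)[...,:3]
E
python3 - <<'E'
from h import *
for n in ['scene','top']:
    im,d,c=cap(n); cv2.imwrite(f'pics/{n}.png',im[...,::-1]); np.savez(f'{n}.npz',im=im,d=d,P=pts(d,c)); print(n,c['fov_y'],np.round(np.linalg.inv(c['view']),3).tolist())
s=r.get_state(); print(s)
E
```

```text
pics
scene 53.99028839095835 [[-0.794, -0.281, 0.539, -0.298], [-0.608, 0.362, -0.707, 0.864], [0.004, -0.889, -0.458, 0.686], [0.0, 0.0, 0.0, 1.0]]
top 56.63738420505952 [[-0.024, -0.998, 0.056, 0.291], [-1.0, 0.025, 0.008, -0.009], [-0.009, -0.056, -0.998, 1.455], [0.0, 0.0, 0.0, 1.0]]
{'time_s': 0.1, 'joints': array([-6.03263647e+01,  2.05874717e+01,  6.40737336e-01, -1.67577147e-02,
       -7.01362924e+01, -1.65081186e+01]), 'qd': array([-0.10536696,  0.02898548,  0.14129188, -0.04679136,  0.0301448 ,
        0.14083189]), 'joint_torque': array([-2.94946905e-03, -5.84164381e+01,  2.93752849e+01,  7.01557472e+00,
        1.01719686e-02, -4.27323141e-05]), 'tcp_pos': array([ 0.15363068, -0.65685003,  0.22573089]), 'eef_rot': array([ 1.79915919e+02, -8.48925935e-03, -1.66840182e+02]), 'contact_force': array([-0.10612868,  0.11084658,  0.72038095]), 'moment': array([-0.01543244,  0.00104047, -0.00342931]), 'gripper_force': 0.0, 'gripper_width': 0.08772743585498656}
```

View pics/scene.png

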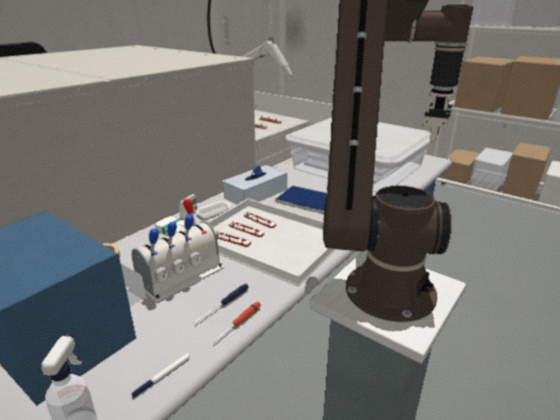

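View pics/top.png

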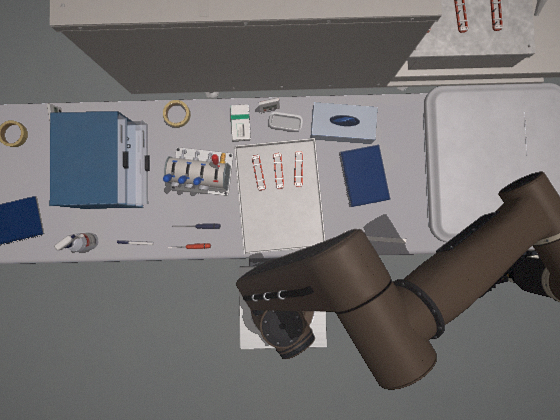

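The top view shows the bank at about (198,172), blue grips near (168,180), (183,182), (198,182) and the red one at (215,158). There is a blue box to its left at (95,160) and a tray to its right.

```bash
python3 - <<'E'
from h import *
for n,box in [('top',(140,150,160,235)),('scene',(190,250,120,220))]:
    z=np.load(n+'.npz'); im,P=z['im'],z['P']; hsv=cv2.cvtColor(im,cv2.COLOR_RGB2HSV)
    m={'blue':cv2.inRange(hsv,(100,110,60),(130,255,255)),'red':cv2.inRange(hsv,(0,150,100),(8,255,255))|cv2.inRange(hsv,(172,150,100),(180,255,255))}
    for k in m:
        mm=np.zeros_like(m[k]); a,b,c,d=box; mm[a:b if n=='scene' else 200,c:d]=m[k][a:b if n=='scene' else 200,c:d]
        N,L,S,C=cv2.connectedComponentsWithStats(mm)
        for i in range(1,N):
            if S[i,4]>8:
                q=P[L==i]; q=q[(q[:,2]>.13)&(q[:,2]<.23)]
                print(n,k,C[i].round(1),S[i,4],len(q),np.median(q,0).round(3) if len(q) else '',q.min(0).round(3) if len(q) else '',q.max(0).round(3) if len(q) else '')
P=np.load('top.npz')['P']
for (u,v) in [(95,160),(135,160),(140,190),(280,200),(245,120),(130,60),(240,60),(197,172),(180,110),(150,150),(200,226),(190,246)]: print((u,v),P[v,u].round(3))
# plate/hood heights
q=P[140:205,155:240].reshape(-1,3); h=q[(q[:,2]>.09)&(q[:,2]<.128)]
print(len(h), cv2.minAreaRect(h[:,:2].astype(np.float32)*1000))
im=np.load('top.npz')['im'][120:260,130:250]; cv2.imwrite('pics/c.png',cv2.resize(im[...,::-1],None,fx=5,fy=4.2857,interpolation=3))
E
```

```text
top blue [167.3 177.3] 52 48 [0.464 0.367 0.188] [0.452 0.36  0.158] [0.478 0.38  0.197]
top blue [182.4 179.1] 52 47 [0.457 0.318 0.187] [0.445 0.31  0.16 ] [0.47  0.33  0.196]
top blue [196.9 180.6] 43 42 [0.451 0.269 0.188] [0.439 0.26  0.156] [0.462 0.281 0.195]
top red [214.5 158.3] 38 38 [0.523 0.21  0.188] [0.51  0.201 0.164] [0.534 0.219 0.196]
scene blue [188.4 221.1] 92 92 [0.447 0.278 0.181] [0.439 0.269 0.154] [0.461 0.284 0.195]
scene blue [171.4 228.3] 92 92 [0.453 0.328 0.181] [0.445 0.318 0.155] [0.467 0.333 0.196]
scene blue [153.4 235.3] 99 97 [0.46  0.377 0.182] [0.451 0.366 0.153] [0.472 0.382 0.196]
scene red [188.2 205.7] 91 91 [0.519 0.217 0.177] [0.508 0.207 0.156] [0.532 0.223 0.194]
(95, 160) [0.52  0.585 0.227]
(135, 160) [0.544 0.512 0.081]
(140, 190) [0.436 0.495 0.082]
(280, 200) [ 0.394 -0.001 -0.002]
(245, 120) [0.694 0.122 0.024]
(130, 60) [ 0.291 -0.009  1.455]
(240, 60) [0.834 0.116 0.226]
(197, 172) [0.488 0.282 0.125]
(180, 110) [ 0.747  0.372 -0.005]
(150, 150) [0.595 0.486 0.   ]
(200, 226) [0.303 0.296 0.021]
(190, 246) [0.231 0.335 0.016]
1263 ((495.2565612792969, 291.2807312011719), (212.3339080810547, 85.31920623779297), 81.11823272705078)
```

View pics/c.png

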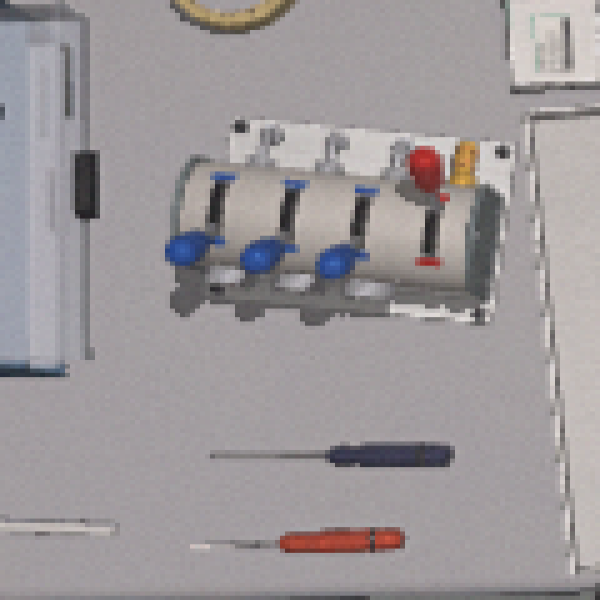

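```bash
cat >> h.py <<'E'
from scipy.spatial.transform import Rotation as R
O=np.array([.494,.2905,0]); YAW=-8.
def bank(x,y,z): return O+R.from_euler('z',YAW,degrees=True).apply([x/1e3,y/1e3,z/1e3])
def go(*ps,yaw=172.):
    s=r.get_state(); A=R.from_euler('xyz',s['eef_rot'],degrees=True)
    T=R.from_euler('xyz',[180,0,yaw],degrees=True)
    for p in ps: print(np.round(A.inv().apply(np.array(p)-s['tcp_pos'])*1e3,1).tolist())
    print('turn',(A.inv()*T).as_rotvec().round(3).tolist())
E
python3 - <<'E'
from h import *
print(bank(-90,-25,260))
go([.30,-.60,.34],[.5,-.35,.36],[.5,.0,.34],bank(-90,-25,260))
E
```

```text
[0.40139655 0.27826888 0.26      ]
[-155.5, 22.2, -114.3]
[-407.1, 220.1, -134.0]
[-486.8, 560.9, -113.5]
[-454.2, 854.2, -33.1]
turn [0.001, -0.0, 0.369]
```

Call:
carry_out(deltas=[[0, [-50, 7, -40], [0, 0, 0.05]], [0, [-85, 12, -70], [0, 0, 0.1]], [0, [-120, 17, -95], [0, 0, 0.15]], [0, [-155, 22, -114], [0, 0, 0.2]], [0, [-195, 53, -118], [0, 0, 0.25]], [0, [-232, 84, -120], [0, 0, 0.3]], [0, [-268, 112, -122], [0, 0, 0.37]], [0, [-304, 140, -125], [0, 0, 0.37]], [0, [-340, 168, -128], [0, 0, 0.37]], [0, [-374, 194, -130], [0, 0, 0.37]], [0, [-407, 220, -134], [0, 0, 0.37]], [0, [-407, 220, -134], [0, 0, 0.37]]])

```text
time_s: 1.3
tcp_pos: [0.5026, -0.3468, 0.3604]
eef_rot: [180.0, 0.0, 172.2]
contact_force: [-1.0, -0.0, 0.4]
gripper_width: 0.0012
gripper_force: 0.0
```

```bash
python3 - <<'E'
from h import *
s=r.get_state(); print(s['time_s'],s['tcp_pos'],s['eef_rot'],s['joints'],s['contact_force'])
go([.5,.0,.34],bank(-90,-25,260))
E
```

```text
1.3 [ 0.50258558 -0.34684438  0.36038998] [1.79959896e+02 1.47048706e-02 1.72208035e+02] [-1.63316393e+01  1.13986262e+01  5.21173680e+00 -4.20891341e-02
 -8.38045257e+01 -8.14557815e+01] [-1.02740262 -0.01357055  0.4069773 ]
[49.6, 343.3, 20.6]
[185.0, 605.6, 100.8]
turn [0.001, 0.0, 0.004]
```

Call:
carry_out(deltas=[[0, [10, 48, 3], [0, 0, 0]], [0, [20, 96, 6], [0, 0, 0]], [0, [28, 144, 9], [0, 0, 0]], [0, [36, 192, 12], [0, 0, 0]], [0, [43, 240, 15], [0, 0, 0]], [0, [50, 288, 18], [0, 0, 0]], [0, [58, 336, 20], [0, 0, 0]], [0, [80, 378, 25], [0, 0, 0]], [0, [101, 420, 35], [0, 0, 0]], [0, [122, 462, 45], [0, 0, 0]], [0, [143, 504, 55], [0, 0, 0]], [0, [160, 546, 65], [0, 0, 0]]])

```text
time_s: 2.5
tcp_pos: [0.4165, 0.2139, 0.2954]
eef_rot: [180.0, 0.0, 172.0]
contact_force: [0.8, 0.2, 1.3]
gripper_width: 0.0004
gripper_force: 0.0
```

Call:
carry_out(deltas=[[0, [14, 30, 18], [0, 0, 0]], [0, [25, 60, 36], [0, 0, 0]], [0, [25, 60, 36], [0, 0, 0]], [0, [25, 60, 36], [0, 0, 0]]])

```text
time_s: 2.9
tcp_pos: [0.4011, 0.2756, 0.2589]
eef_rot: [-179.9, -0.0, 172.0]
contact_force: [-0.8, -0.4, -0.2]
gripper_width: 0.0005
gripper_force: 0.0
```

```bash
python3 - <<'E'
from h import *
s=r.get_state(); print(s['time_s'],s['tcp_pos'],s['eef_rot'],s['joints'],s['contact_force'])
go(bank(-90,-25,165),bank(-72,-25,165))
im,d,c=cap('wrist'); cv2.imwrite('pics/w.png',im[...,::-1])
E
```

```text
2.9 [0.40108506 0.27556101 0.25894551] [-1.79896578e+02 -3.95070117e-02  1.72046295e+02] [ 5.77087748e+01  1.33688917e+00 -1.92840808e+01  7.07380198e-03
 -6.94895431e+01 -1.55664929e+02] [-0.80418611 -0.44422813 -0.17304183]
[0.0, 2.9, 93.9]
[-18.0, 2.9, 93.9]
turn [-0.002, -0.001, 0.001]
```

View pics/w.png

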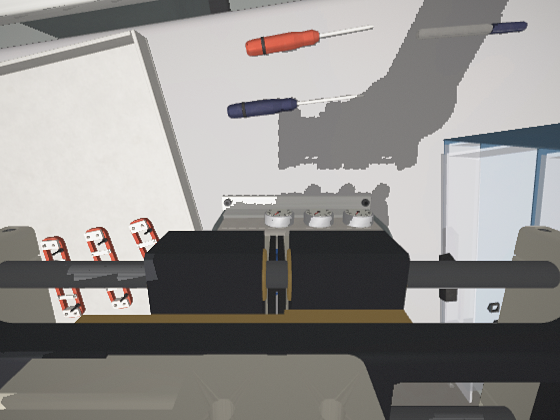

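The wrist view shows the shut fingers at (278,275) and the three gauges just in front of the bank; the way down in front of lever 3 is free.

Call:
carry_out(deltas=[[0, [0, 3, 40], [0, 0, 0]], [0, [0, 3, 80], [0, 0, 0]], [0, [0, 3, 94], [0, 0, 0]], [0, [0, 3, 94], [0, 0, 0]], [0, [0, 3, 94], [0, 0, 0]]])

```text
time_s: 3.45
tcp_pos: [0.4027, 0.2783, 0.1668]
eef_rot: [179.9, 0.1, 171.9]
contact_force: [0.6, -0.4, 1.1]
gripper_width: 0.0005
gripper_force: 0.0
```

Call:
carry_out(deltas=[[0, [-6, 0, 0], [0, 0, 0]], [0, [-12, 0, 0], [0, 0, 0]], [0, [-16, 0, 0], [0, 0, 0]], [0, [-20, 0, 0], [0, 0, 0]], [0, [-20, 0, 0], [0, 0, 0]]])

```text
time_s: 3.95
tcp_pos: [0.4222, 0.2757, 0.1656]
eef_rot: [180.0, 0.0, 171.9]
contact_force: [0.7, 0.3, -0.7]
gripper_width: 0.0003
gripper_force: 0.0
```

Call:
carry_out(deltas=[[0, [-3, 0, 0], [0, 0, 0]], [0, [-6, 0, 0], [0, 0, 0]], [0, [-6, 0, 0], [0, 0, 0]]])

```text
time_s: 4.25
tcp_pos: [0.4278, 0.2749, 0.1655]
eef_rot: [-180.0, 0.0, 172.0]
contact_force: [-0.4, -0.5, 0.2]
gripper_width: 0.0001
gripper_force: 0.0
```

Call:
carry_out(deltas=[[0, [-3, 0, 0], [0, 0, 0]], [0, [-5, 0, 0], [0, 0, 0]], [0, [-5, 0, 0], [0, 0, 0]]])

```text
time_s: 4.55
tcp_pos: [0.4325, 0.2741, 0.1655]
eef_rot: [-180.0, -0.0, 172.0]
contact_force: [-2.1, -0.4, 1.4]
gripper_width: 0.0002
gripper_force: 1.0
```

Call:
carry_out(deltas=[[0, [-3, 0, 0], [0, 0, 0]], [0, [-4, 0, 0], [0, 0, 0]], [0, [-4, 0, 0], [0, 0, 0]]])

```text
time_s: 4.85
tcp_pos: [0.4364, 0.2736, 0.1655]
eef_rot: [-180.0, -0.0, 172.0]
contact_force: [-4.1, -0.3, 2.2]
gripper_width: 0.0008
gripper_force: 2.0
```

Call:
carry_out(deltas=[[0, [-2, 0, 0], [0, 0, 0]], [0, [-4, 0, 0], [0, 0, 0]], [0, [-4, 0, 0], [0, 0, 0]]])

```text
time_s: 5.15
tcp_pos: [0.4401, 0.273, 0.1654]
eef_rot: [-180.0, -0.0, 172.0]
contact_force: [-5.5, 1.7, 3.0]
gripper_width: 0.0005
gripper_force: 3.1
```

Call:
carry_out(deltas=[[0, [-2, 0, 0], [0, 0, 0]], [0, [-4, 0, 0], [0, 0, 0]], [0, [-4, 0, 0], [0, 0, 0]]])

```text
time_s: 5.45
tcp_pos: [0.4437, 0.2725, 0.1654]
eef_rot: [-180.0, -0.1, 172.0]
contact_force: [-8.8, 1.3, 3.9]
gripper_width: 0.0005
gripper_force: 4.3
```

Lever 3 pushes back at about 1 N/mm, so it is held. I back off and try lever 2.

Call:
carry_out(deltas=[[0, [15, 0, 0], [0, 0, 0]], [0, [36, 0, 0], [0, 0, 0]], [0, [36, 25, 0], [0, 0, 0]], [0, [36, 50, 0], [0, 0, 0]], [0, [18, 50, 0], [0, 0, 0]], [0, [14, 50, 0], [0, 0, 0]], [0, [14, 50, 0], [0, 0, 0]]])

```text
time_s: 6.15
tcp_pos: [0.4374, 0.3238, 0.1652]
eef_rot: [-180.0, -0.0, 171.9]
contact_force: [-0.9, 0.4, -1.1]
gripper_width: 0.0003
gripper_force: 0.2
```

Call:
carry_out(deltas=[[0, [-3, 0, 0], [0, 0, 0]], [0, [-6, 0, 0], [0, 0, 0]], [0, [-6, 0, 0], [0, 0, 0]]])

```text
time_s: 6.45
tcp_pos: [0.4433, 0.3229, 0.1658]
eef_rot: [180.0, -0.0, 171.9]
contact_force: [-4.1, 0.4, 3.0]
gripper_width: 0.0005
gripper_force: 2.0
```

Call:
carry_out(deltas=[[0, [-2, 0, 0], [0, 0, 0]], [0, [-4, 0, 0], [0, 0, 0]], [0, [-4, 0, 0], [0, 0, 0]]])

```text
time_s: 6.75
tcp_pos: [0.447, 0.3225, 0.1656]
eef_rot: [-180.0, -0.0, 172.0]
contact_force: [-6.2, 1.4, 3.4]
gripper_width: 0.0003
gripper_force: 3.2
```

Call:
carry_out(deltas=[[0, [-2, 0, 0], [0, 0, 0]], [0, [-4, 0, 0], [0, 0, 0]], [0, [-4, 0, 0], [0, 0, 0]]])

```text
time_s: 7.05
tcp_pos: [0.4505, 0.3219, 0.1655]
eef_rot: [-180.0, -0.1, 172.0]
contact_force: [-8.2, 0.5, 4.9]
gripper_width: 0.0004
gripper_force: 4.3
```

Call:
carry_out(deltas=[[0, [15, 0, 0], [0, 0, 0]], [0, [36, 0, 0], [0, 0, 0]], [0, [36, 25, 0], [0, 0, 0]], [0, [36, 50, 0], [0, 0, 0]], [0, [18, 50, 0], [0, 0, 0]], [0, [14, 50, 0], [0, 0, 0]], [0, [14, 50, 0], [0, 0, 0]]])

```text
time_s: 7.75
tcp_pos: [0.4444, 0.3732, 0.1652]
eef_rot: [-180.0, -0.0, 171.9]
contact_force: [-0.8, 1.3, -0.5]
gripper_width: 0.0007
gripper_force: 0.3
```

Call:
carry_out(deltas=[[0, [-3, 0, 0], [0, 0, 0]], [0, [-6, 0, 0], [0, 0, 0]], [0, [-6, 0, 0], [0, 0, 0]]])

```text
time_s: 8.05
tcp_pos: [0.4505, 0.3724, 0.1658]
eef_rot: [180.0, 0.0, 172.0]
contact_force: [-1.8, 0.1, 1.1]
gripper_width: 0.0002
gripper_force: 1.0
```

Call:
carry_out(deltas=[[0, [-2, 0, 0], [0, 0, 0]], [0, [-4, 0, 0], [0, 0, 0]], [0, [-4, 0, 0], [0, 0, 0]]])

```text
time_s: 8.35
tcp_pos: [0.4546, 0.372, 0.1655]
eef_rot: [-180.0, 0.0, 172.0]
contact_force: [-2.1, 0.3, 1.0]
gripper_width: 0.0002
gripper_force: 0.8
```

Call:
carry_out(deltas=[[0, [-2, 0, 0], [0, 0, 0]], [0, [-4, 0, 0], [0, 0, 0]], [0, [-4, 0, 0], [0, 0, 0]]])

```text
time_s: 8.65
tcp_pos: [0.4586, 0.3715, 0.1654]
eef_rot: [-180.0, -0.0, 172.0]
contact_force: [-0.5, 0.2, 0.4]
gripper_width: 0.0003
gripper_force: 0.7
```

Lever 1 yields at a steady 2 N, so it is free. I push it over.

Call:
carry_out(deltas=[[0, [-5, 0, 0], [0, 0, 0]], [0, [-10, 0, 0], [0, 0, 0]], [0, [-15, 0, 0], [0, 0, 0]], [0, [-20, 0, 0], [0, 0, 0]], [0, [-25, 0, 0], [0, 0, 0]], [0, [-30, 0, 0], [0, 0, 0]], [0, [-35, 0, 0], [0, 0, 0]], [0, [-40, 0, 0], [0, 0, 0]], [0, [-45, 0, 0], [0, 0, 0]], [0, [-50, 0, 0], [0, 0, 0]], [0, [-54, 0, 0], [0, 0, 0]], [0, [-54, 0, 0], [0, 0, 0]]])

```text
time_s: 9.85
tcp_pos: [0.5123, 0.3638, 0.1651]
eef_rot: [-180.0, -0.0, 171.9]
contact_force: [-0.6, -0.2, -1.6]
gripper_width: 0.0006
gripper_force: 0.5
```

Call:
carry_out(deltas=[[0, [-2, 0, 0], [0, 0, 0]], [0, [-4, 0, 0], [0, 0, 0]], [0, [-4, 0, 0], [0, 0, 0]]])

```text
time_s: 10.15
tcp_pos: [0.5159, 0.3634, 0.1656]
eef_rot: [-180.0, 0.0, 172.0]
contact_force: [-2.3, -0.8, 0.2]
gripper_width: 0.0008
gripper_force: 0.7
```

Call:
carry_out(deltas=[[0, [-2, 0, 0], [0, 0, 0]], [0, [-3, 0, 0], [0, 0, 0]], [0, [-3, 0, 0], [0, 0, 0]]])

```text
time_s: 10.45
tcp_pos: [0.519, 0.3631, 0.1656]
eef_rot: [180.0, 0.0, 172.0]
contact_force: [-2.0, 0.2, -0.1]
gripper_width: 0.0004
gripper_force: 0.7
```

Call:
carry_out(deltas=[[0, [-2, 0, 0], [0, 0, 0]], [0, [-3, 0, 0], [0, 0, 0]], [0, [-3, 0, 0], [0, 0, 0]]])

```text
time_s: 10.75
tcp_pos: [0.522, 0.3627, 0.1656]
eef_rot: [180.0, 0.0, 172.0]
contact_force: [-1.9, -0.2, -0.4]
gripper_width: 0.0006
gripper_force: 0.7
```

Call:
carry_out(deltas=[[0, [-2, 0, 0], [0, 0, 0]], [0, [-3, 0, 0], [0, 0, 0]], [0, [-3, 0, 0], [0, 0, 0]]])

```text
time_s: 11.05
tcp_pos: [0.5245, 0.3622, 0.1654]
eef_rot: [-180.0, -0.0, 172.0]
contact_force: [-3.2, 0.5, -0.0]
gripper_width: 0.0005
gripper_force: 1.7
```

Call:
carry_out(deltas=[[0, [-1, 0, 0], [0, 0, 0]], [0, [-2, 0, 0], [0, 0, 0]], [0, [-2, 0, 0], [0, 0, 0]]])

```text
time_s: 11.35
tcp_pos: [0.526, 0.3619, 0.1651]
eef_rot: [-180.0, -0.1, 172.0]
contact_force: [-6.2, 1.7, -0.9]
gripper_width: 0.0004
gripper_force: 2.7
```

Call:
carry_out(deltas=[[0, [-1, 0, 0], [0, 0, 0]], [0, [-2, 0, 0], [0, 0, 0]], [0, [-2, 0, 0], [0, 0, 0]]])

```text
time_s: 11.65
tcp_pos: [0.5272, 0.3617, 0.1647]
eef_rot: [-180.0, -0.1, 172.0]
contact_force: [-9.4, 2.0, -1.1]
gripper_width: 0.0002
gripper_force: 3.7
```

Lever 1 is on its stop. Now lever 2.

Call:
carry_out(deltas=[[0, [40, 0, 0], [0, 0, 0]], [0, [85, 0, 0], [0, 0, 0]], [0, [108, 0, 0], [0, 0, 0]], [0, [108, -25, 0], [0, 0, 0]], [0, [108, -50, 0], [0, 0, 0]], [0, [90, -50, 0], [0, 0, 0]], [0, [84, -50, 0], [0, 0, 0]], [0, [78, -50, 0], [0, 0, 0]], [0, [74, -50, 0], [0, 0, 0]], [0, [74, -50, 0], [0, 0, 0]]])

```text
time_s: 12.65
tcp_pos: [0.4488, 0.3225, 0.1653]
eef_rot: [-180.0, -0.0, 171.9]
contact_force: [-0.2, 0.0, 0.8]
gripper_width: 0.0005
gripper_force: 0.5
```

Call:
carry_out(deltas=[[0, [-2, 0, 0], [0, 0, 0]], [0, [-5, 0, 0], [0, 0, 0]], [0, [-5, 0, 0], [0, 0, 0]]])

```text
time_s: 12.95
tcp_pos: [0.4535, 0.3218, 0.1655]
eef_rot: [-180.0, -0.0, 172.0]
contact_force: [-1.1, 0.2, 0.0]
gripper_width: 0.0004
gripper_force: 0.7
```

Call:
carry_out(deltas=[[0, [-5, 0, 0], [0, 0, 0]], [0, [-10, 0, 0], [0, 0, 0]], [0, [-15, 0, 0], [0, 0, 0]], [0, [-20, 0, 0], [0, 0, 0]], [0, [-25, 0, 0], [0, 0, 0]], [0, [-30, 0, 0], [0, 0, 0]], [0, [-35, 0, 0], [0, 0, 0]], [0, [-40, 0, 0], [0, 0, 0]], [0, [-45, 0, 0], [0, 0, 0]], [0, [-50, 0, 0], [0, 0, 0]], [0, [-55, 0, 0], [0, 0, 0]], [0, [-60, 0, 0], [0, 0, 0]]])

```text
time_s: 14.15
tcp_pos: [0.513, 0.3131, 0.1652]
eef_rot: [-180.0, -0.0, 172.0]
contact_force: [-2.4, -0.3, -0.6]
gripper_width: 0.0002
gripper_force: 1.0
```

Call:
carry_out(deltas=[[0, [-2, 0, 0], [0, 0, 0]], [0, [-4, 0, 0], [0, 0, 0]], [0, [-5, 0, 0], [0, 0, 0]], [0, [-5, 0, 0], [0, 0, 0]]])

```text
time_s: 14.55
tcp_pos: [0.5174, 0.3126, 0.1654]
eef_rot: [-180.0, -0.0, 172.0]
contact_force: [-4.8, 0.8, -1.0]
gripper_width: 0.0002
gripper_force: 1.5
```

Call:
carry_out(deltas=[[0, [-1, 0, 0], [0, 0, 0]], [0, [-3, 0, 0], [0, 0, 0]], [0, [-3, 0, 0], [0, 0, 0]]])

```text
time_s: 14.85
tcp_pos: [0.5197, 0.3122, 0.1651]
eef_rot: [-180.0, -0.1, 172.0]
contact_force: [-7.5, 1.0, -0.3]
gripper_width: 0.0002
gripper_force: 3.1
```

Lever 2 is on its stop. Now lever 3.

Call:
carry_out(deltas=[[0, [40, 0, 0], [0, 0, 0]], [0, [85, 0, 0], [0, 0, 0]], [0, [108, 0, 0], [0, 0, 0]], [0, [108, -25, 0], [0, 0, 0]], [0, [108, -50, 0], [0, 0, 0]], [0, [90, -50, 0], [0, 0, 0]], [0, [84, -50, 0], [0, 0, 0]], [0, [78, -50, 0], [0, 0, 0]], [0, [74, -50, 0], [0, 0, 0]], [0, [74, -50, 0], [0, 0, 0]]])

```text
time_s: 15.85
tcp_pos: [0.4408, 0.2732, 0.1653]
eef_rot: [-180.0, -0.0, 171.9]
contact_force: [-1.3, -1.4, 0.2]
gripper_width: 0.0004
gripper_force: 0.5
```

Call:
carry_out(deltas=[[0, [-2, 0, 0], [0, 0, 0]], [0, [-6, 0, 0], [0, 0, 0]], [0, [-6, 0, 0], [0, 0, 0]]])

```text
time_s: 16.15
tcp_pos: [0.4466, 0.2723, 0.1655]
eef_rot: [-180.0, 0.0, 172.0]
contact_force: [-1.5, 0.3, -0.5]
gripper_width: 0.0006
gripper_force: 0.6
```

Lever 3 is free now.

Call:
carry_out(deltas=[[0, [-5, 0, 0], [0, 0, 0]], [0, [-10, 0, 0], [0, 0, 0]], [0, [-15, 0, 0], [0, 0, 0]], [0, [-20, 0, 0], [0, 0, 0]], [0, [-25, 0, 0], [0, 0, 0]], [0, [-30, 0, 0], [0, 0, 0]], [0, [-35, 0, 0], [0, 0, 0]], [0, [-40, 0, 0], [0, 0, 0]], [0, [-45, 0, 0], [0, 0, 0]], [0, [-50, 0, 0], [0, 0, 0]], [0, [-55, 0, 0], [0, 0, 0]], [0, [-59, 0, 0], [0, 0, 0]]])

```text
time_s: 17.35
tcp_pos: [0.505, 0.2638, 0.1653]
eef_rot: [-180.0, -0.0, 172.0]
contact_force: [-1.7, -0.2, -1.0]
gripper_width: 0.001
gripper_force: 0.9
```

Call:
carry_out(deltas=[[0, [-2, 0, 0], [0, 0, 0]], [0, [-4, 0, 0], [0, 0, 0]], [0, [-5, 0, 0], [0, 0, 0]], [0, [-5, 0, 0], [0, 0, 0]]])

```text
time_s: 17.75
tcp_pos: [0.5098, 0.2633, 0.1656]
eef_rot: [180.0, -0.0, 172.0]
contact_force: [-2.4, -0.4, -0.7]
gripper_width: 0.0005
gripper_force: 0.9
```

Call:
carry_out(deltas=[[0, [-1, 0, 0], [0, 0, 0]], [0, [-3, 0, 0], [0, 0, 0]], [0, [-3, 0, 0], [0, 0, 0]]])

```text
time_s: 18.05
tcp_pos: [0.5121, 0.2628, 0.1652]
eef_rot: [-180.0, -0.1, 172.0]
contact_force: [-5.0, 2.0, 0.3]
gripper_width: 0.0005
gripper_force: 2.6
```

Call:
carry_out(deltas=[[0, [-1, 0, 0], [0, 0, 0]], [0, [-2, 0, 0], [0, 0, 0]], [0, [-2, 0, 0], [0, 0, 0]]])

```text
time_s: 18.35
tcp_pos: [0.5133, 0.2626, 0.1648]
eef_rot: [-180.0, -0.2, 172.0]
contact_force: [-8.3, 2.3, -0.7]
gripper_width: 0.0005
gripper_force: 3.5
```

Call:
carry_out(deltas=[[0, [15, 0, 0], [0, 0, 0]], [0, [20, 0, -40], [0, 0, 0]], [0, [20, 0, -80], [0, 0, 0]], [0, [0, -20, -80], [0, 0, 0]], [0, [-25, -50, -80], [0, 0, 0]], [0, [-68, -50, -80], [0, 0, 0]], [0, [-68, -50, -80], [0, 0, 0]]])

```text
time_s: 19.05
tcp_pos: [0.5784, 0.2025, 0.2455]
eef_rot: [-180.0, 0.1, 171.8]
contact_force: [-0.4, -0.2, -1.1]
gripper_width: 0.0004
gripper_force: 0.0
```

```bash
python3 - <<'E'
from h import *
s=r.get_state(); print(s['time_s'],s['tcp_pos'],s['eef_rot'],s['joints'],s['contact_force'])
im,d,c=cap('top'); cv2.imwrite('pics/t2.png',cv2.resize(im[110:260,120:280][...,::-1],None,fx=4,fy=4,interpolation=3))
go(bank(90,-75,245),bank(90,-75,165))
E
```

```text
19.05 [0.57843923 0.20253124 0.24550645] [-1.79988242e+02  1.34377187e-01  1.71841582e+02] [ 3.76020160e+01  1.40240581e+01 -6.06957657e+00  1.11306842e-01
 -6.98210744e+01 -1.35798766e+02] [-0.38705254 -0.23402685 -1.05030778]
[4.1, 0.2, 0.3]
[4.2, 0.2, 80.3]
turn [-0.0, 0.001, -0.003]
```

View pics/t2.png

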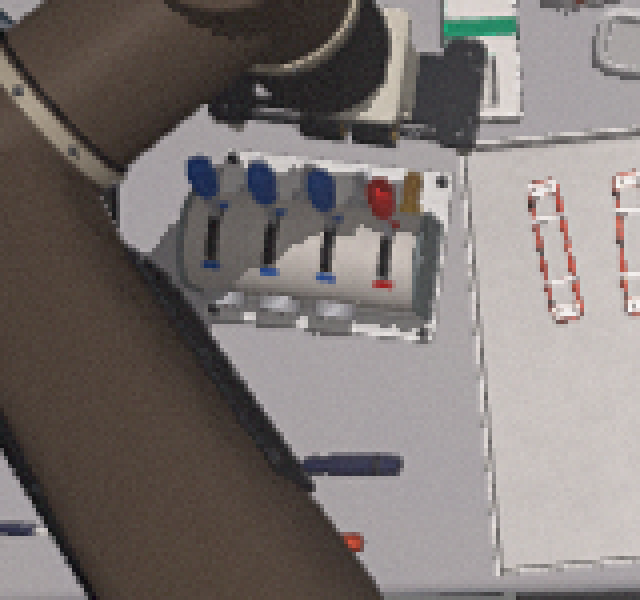

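All three blue grips lean to the back (crop (200,175), (262,183), (320,190)), level with the red one at (380,197). I go down behind red.

Call:
carry_out(deltas=[[0, [0, 0, 30], [0, 0, 0]], [0, [0, 0, 60], [0, 0, 0]], [0, [0, 0, 80], [0, 0, 0]], [0, [10, 0, 80], [0, 0, 0]], [0, [20, 0, 80], [0, 0, 0]], [0, [26, 0, 80], [0, 0, 0]], [0, [31, 0, 80], [0, 0, 0]], [0, [31, 0, 80], [0, 0, 0]]])

```text
time_s: 19.9
tcp_pos: [0.5446, 0.2086, 0.1674]
eef_rot: [179.9, 0.1, 172.0]
contact_force: [1.8, -0.8, 2.0]
gripper_width: 0.0002
gripper_force: 1.0
```

Call:
carry_out(deltas=[[0, [4, 0, 0], [0, 0, 0]], [0, [8, 0, 0], [0, 0, 0]], [0, [8, 0, 0], [0, 0, 0]]])

```text
time_s: 20.2
tcp_pos: [0.536, 0.2091, 0.1655]
eef_rot: [180.0, -0.0, 172.0]
contact_force: [1.5, 0.1, 0.9]
gripper_width: 0.0004
gripper_force: 0.8
```

Call:
carry_out(deltas=[[0, [4, 0, 0], [0, 0, 0]], [0, [8, 0, 0], [0, 0, 0]], [0, [8, 0, 0], [0, 0, 0]]])

```text
time_s: 20.5
tcp_pos: [0.5278, 0.2102, 0.1653]
eef_rot: [-180.0, -0.0, 172.0]
contact_force: [0.9, 0.3, 0.4]
gripper_width: 0.0004
gripper_force: 0.6
```

Call:
carry_out(deltas=[[0, [5, 0, 0], [0, 0, 0]], [0, [10, 0, 0], [0, 0, 0]], [0, [15, 0, 0], [0, 0, 0]], [0, [20, 0, 0], [0, 0, 0]], [0, [25, 0, 0], [0, 0, 0]], [0, [30, 0, 0], [0, 0, 0]], [0, [35, 0, 0], [0, 0, 0]], [0, [40, 0, 0], [0, 0, 0]], [0, [45, 0, 0], [0, 0, 0]], [0, [50, 0, 0], [0, 0, 0]], [0, [55, 0, 0], [0, 0, 0]], [0, [59, 0, 0], [0, 0, 0]]])

```text
time_s: 21.7
tcp_pos: [0.4696, 0.2184, 0.1655]
eef_rot: [-180.0, -0.0, 172.0]
contact_force: [2.0, -0.8, -1.0]
gripper_width: 0.0008
gripper_force: 0.8
```

Call:
carry_out(deltas=[[0, [2, 0, 0], [0, 0, 0]], [0, [4, 0, 0], [0, 0, 0]], [0, [5, 0, 0], [0, 0, 0]], [0, [5, 0, 0], [0, 0, 0]]])

```text
time_s: 22.1
tcp_pos: [0.4658, 0.2193, 0.1659]
eef_rot: [180.0, 0.1, 172.0]
contact_force: [6.4, -1.5, 0.1]
gripper_width: 0.0007
gripper_force: 2.4
```

Call:
carry_out(deltas=[[0, [1, 0, 0], [0, 0, 0]], [0, [3, 0, 0], [0, 0, 0]], [0, [3, 0, 0], [0, 0, 0]]])

```text
time_s: 22.4
tcp_pos: [0.4637, 0.2199, 0.1663]
eef_rot: [179.9, 0.2, 172.0]
contact_force: [8.8, -2.2, -1.2]
gripper_width: 0.0003
gripper_force: 3.6
```

Call:
carry_out(deltas=[[0, [-15, 0, 0], [0, 0, 0]], [0, [-20, 0, -40], [0, 0, 0]], [0, [-20, 0, -85], [0, 0, 0]], [0, [-20, -45, -110], [0, 0, 0]], [0, [-20, -90, -120], [0, 0, 0]], [0, [-20, -135, -120], [0, 0, 0]], [0, [-20, -180, -120], [0, 0, 0]], [0, [-20, -225, -120], [0, 0, 0]], [0, [-20, -270, -120], [0, 0, 0]], [0, [-20, -315, -120], [0, 0, 0]], [0, [-20, -315, -120], [0, 0, 0]], [0, [-20, -315, -120], [0, 0, 0]]])

```text
time_s: 23.6
tcp_pos: [0.4376, -0.0963, 0.2853]
eef_rot: [180.0, -0.1, 171.8]
contact_force: [-0.0, -0.3, 0.1]
gripper_width: 0.0003
gripper_force: 0.0
```

```bash
python3 - <<'E'
from h import *
im,d,c=cap('top'); P=pts(d,c); cv2.imwrite('pics/t3.png',cv2.resize(im[110:260,120:280][...,::-1],None,fx=4,fy=4,interpolation=3))
hsv=cv2.cvtColor(im,cv2.COLOR_RGB2HSV)
B=R.from_euler('z',YAW,degrees=True).inv().apply((P-O).reshape(-1,3)).reshape(P.shape)*1e3
for k,m in {'b':cv2.inRange(hsv,(100,110,60),(130,255,255)),'r':cv2.inRange(hsv,(0,150,100),(8,255,255))|cv2.inRange(hsv,(172,150,100),(180,255,255))}.items():
  for y in (75,25,-25,-75):
    s=(m>0)&(abs(B[...,1]-y)<16)&(B[...,2]>150)&(B[...,2]<210)&(abs(B[...,0])<80)
    if s.sum()>5: print(k,y,s.sum(),np.median(B[s],0).round(1))
s=r.get_state(); print(s['time_s'],s['tcp_pos'],s['contact_force'],abs(s['qd']).max())
E
```

```text
b 75 55 [ 39.   72.8 185.1]
b 25 51 [ 39.   23.8 185. ]
b -25 47 [ 38.9 -26.  185.8]
23.65 [ 0.43790123 -0.09543564  0.28531757] [-0.53800635 -0.12530228  1.02590653] 1.975268209429094
```

View pics/t3.png

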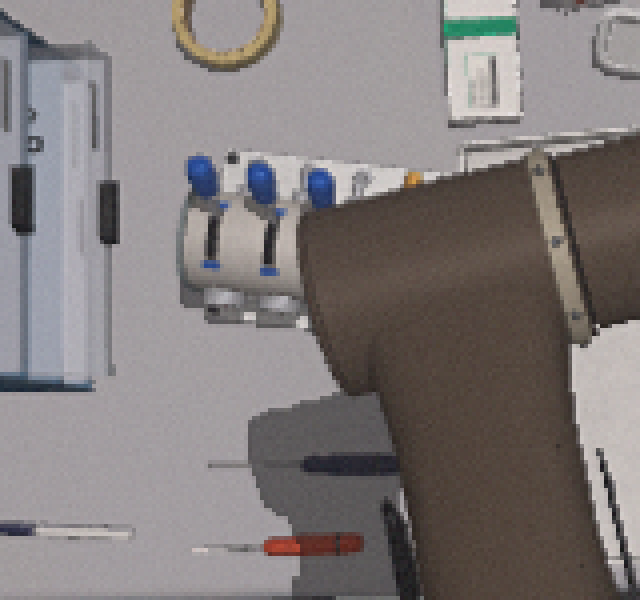

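The blue grips lean back at (200,175), (262,182), (320,188), and the screwdrivers and pen lie where they were. The forearm hides red, so I check it from the scene camera.

```bash
python3 - <<'E'
from h import *
im,d,c=cap('scene'); P=pts(d,c); hsv=cv2.cvtColor(im,cv2.COLOR_RGB2HSV)
B=R.from_euler('z',YAW,degrees=True).inv().apply((P-O).reshape(-1,3)).reshape(P.shape)*1e3
m=cv2.inRange(hsv,(0,150,80),(8,255,255))|cv2.inRange(hsv,(172,150,80),(180,255,255))
s=(m>0)&(abs(B[...,1]+75)<25)&(B[...,2]>150)&(B[...,2]<210)&(abs(B[...,0])<90)
print(s.sum(),np.median(B[s],0).round(1))
cv2.imwrite('pics/s3.png',cv2.resize(im[180:310,100:260][...,::-1],None,fx=4,fy=4))
E
```

```text
72 [-46.9 -68.  177.9]
```

View pics/s3.png

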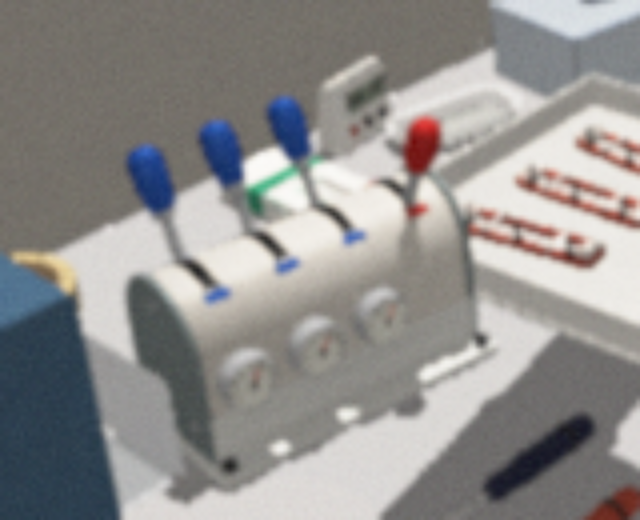

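The blue levers at (150,180), (222,152) and (288,128) lean back. Red at (423,145) leans to the front, with its grip at bank x of about -47 mm, matching a fully thrown lever. I let the arm settle and hand in.

Call:
carry_out(deltas=[[0, [0, 0, 0], [0, 0, 0]], [0, [0, 0, 0], [0, 0, 0]], [0, [0, 0, 0], [0, 0, 0]]])

```text
time_s: 24.0
tcp_pos: [0.4381, -0.0944, 0.2855]
eef_rot: [180.0, -0.0, 172.1]
contact_force: [-0.1, -0.5, 1.2]
gripper_width: 0.0007
gripper_force: 0.0
```

```bash
python3 -c "
from plant import r
print(r.close_job())"
```

```text
the job is handed in; nothing more can be done
None
```

The job is handed in after 24 s on the robot's clock: the three blue levers were shut in the order 1, 2, 3, then the red vent was pulled open, and measured forces stayed below about 10 N (verdict not shown).

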